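Step a photometer's filter dial on by four clicks and take the reading

TASK

Ready the bench photometer for its next reading: push the orange tab to slide the shutter fully shut over the sample slot, and with a fingertip turn the pointer of the click-stop filter dial clockwise (seen from above) exactly four clicks from where it stands. Only then press the green key right down and let it come back up. Work gently with the fingertips only - do not force the dial, grip neither dial nor tab, and pick up nothing - and leave everything else on the bench where it stands.

Things in the scene. Friction and masses are not known exactly. Their poses are not given: they have to be found in the camera images.
- photometer: Bench filter photometer: light-grey case, dark deck, 190 (x) x 250 (y) x 102 mm; it cannot shift. Origin: centre of its underside; its x points from its front (key row) to its back (leaning display hood), y to its left, z up. Its deck is 64 mm up; the hood starts 60 mm behind the origin. In its frame the dial's axis is at (-5, -58), the sample slot at (30, 70), the green key at (-68, 12) mm.
- filter_dial: Click-stop filter dial on the deck. Origin: on its vertical axis, at deck height; its x axis points along the pointer to the long end, z up. Grey skirt disc (radius 46 mm, top 6 mm above the deck), black hub (radius 14 mm), black pointer bar 11 mm wide, 6 to 28 mm above the deck, reaching 42 mm from the axis one way and 18 mm the other, with a white line on top from the axis to the long end.
- dial_tip (a point): On top of the pointer's long end, 41 mm from the axis; 28 mm above the deck. A fingertip pushing sideways on the pointer's side turns it. One click is 30 degrees. At 33 mm from the axis about 4 N start it out of a click; half-way the force is gone, and from there it snaps on by itself into the next click and stays. After four clicks this point is 71 mm from where it was.
- first_dot (a point): Violet dot on the deck, 51.5 mm from the dial's axis: the first of nine coloured dots, one for each click position, 30 degrees apart, going clockwise from here (120 degrees left of straight back) round the back to the red one. The dial starts at rest in the third position (light blue), so four clicks clockwise do not reach an end stop.
- shutter (a joint): Travel of the black sliding shutter (44 x 44 mm plate) in m: 0 fully open (towards the photometer's front), 0.046 fully shut at its stop over the sample slot; it starts between 0 and 0.012. It slides along the photometer's x axis, needs about 1.2 N, and stays where it is left.
- shutter_tab (a point): Top of the front face (towards the photometer's front), at mid width, of the upright orange tab on the shutter. The tab is 36 mm wide across the slide, 8 mm thick, 3 to 19 mm above the deck; pushing its front face along the photometer's +x shuts the shutter. The deck in front of it is free.
- read_key (a joint): How far the green key is pressed, m: 0 up, 0.004 right down. It is sprung: 1.5 N starts it, 5 N holds it right down, and it comes up when let go.
- key_top (a point): Centre of the top of the round green key (24 mm across), 8 mm above the deck when up, in a flat light ring; it is pressed straight down. The two flat grey keys to its right do nothing.
- cuvette_case: flat grey plastic cuvette box, 63 x 100 x 21 mm, lying closed beside the photometer (on its left); loose, to be left alone. Origin: centre of its underside.
- sample_vial: small white capped vial, 26 mm across, 49 mm tall, standing to the right of the photometer; loose, to be left alone. Origin: centre of its underside.
- blank_vial: second small white capped vial, 26 mm across, 49 mm tall, standing to the right of the photometer; loose, to be left alone. Origin: centre of its underside.
- beaker: clear beaker, 70 x 74 x 90 mm, standing to the left; loose, to be left alone. Origin: centre of its underside.
- wash_jar: small clear wide-mouthed bottle, 39 mm across, 56 mm tall, standing to the left; loose, to be left alone. Origin: centre of its underside.
- dish: flat clear round dish, 100 mm across, 18 mm tall, lying to the right; loose, to be left alone. Origin: centre of its underside.

How it is judged:
By the outcome, as a careful person would: the job done as asked, in the order asked, and still so for the second after the job is handed in, with the robot touching nothing.
It also fails if it takes over 64 s, if anything falls off the work surface, if the arm or the gripper's body presses on something with over 40 N, if the wrist force passes 120 N, or if a joint passes its speed limit or range.

ROBOT

A 6-joint arm with a two-finger parallel gripper is mounted at the origin on a cart in front of the work surface, level with it; the furniture and walls round the work are solid. World frame = base frame: x ahead of the robot, y to its left, z up, the work surface at z = 0. Lengths are in m, angles in rad, forces in N, time in s.
With the tool pointing down it reaches from about 0.225 to 0.875 m from the base axis. Payload 3.4 kg.
Tool frame: the origin (TCP) lies at the very end of the fingers, on their centre line; the grasp point (between the pads) lies 19 mm behind it; z points along the fingers, y is the line along which they close (so a half turn about z gives the same grasp; the last joint's range is limited). The gripper opens to 85 mm and grips with 20 to 120 N. Pads are 22 mm wide; open, the fingers measure 114 mm over their backs; the gripper's body (76 mm by 85 mm) begins 54 mm behind the grasp point. The pads swing forward as they close: fully open they stand 13 mm farther back than shut.
Start: joints at [-1.351, 0.276, 1.505, -0, 1.361, -0.121], TCP at [0.192, -0.542, 0.231] pointing down, gripper open.
Joint ranges: [-2.89, 2.89], [-0.75, 2.08], [0.22, 2.7], [-1.18, 4.32], [0.11, 2.71], [-2.7, 2.7]. Speed limits (rad/s): [2.57, 2.57, 3.14, 3.14, 3.14, 3.14].

INTERFACE

Orientations are given as a unit quaternion [w, x, y, z].
In Python, from rig import manip gives the robot as it stands. The module is installed in compiled form; this text tells all that it offers.
- The arm moves only by the tool play_rows, never from a script. Its argument "motion" is a list of rows, each a list of 5 numbers: the shift along the tool's x, y, z in units of 40 mm (1.0 is 40 mm), then the turn about the tool's z in units of 10 degrees (1.0 is 10 degrees), then the finger opening in mm, from 0 to 85.4. A call has 1 to 5 rows; each row is the pose to reach, as a shift and turn from the pose commanded when the call began, along the tool's axes at that moment; what a row does not reach only later rows make up. A row lasts 1/8 s, in which the tool goes at most 62.5 mm and 10.7 degrees, less where a joint would pass 70% of its speed; a pose out of reach is approached as far as the arm can. A call with a gripper value outside its range is refused whole. The fingers move at their own pace and stop on an object; "newtons" is the grip in N (left out, the last holds). Time passes only in rows, so rows that repeat a pose let the fingers close. It gives the time, the measured TCP pose, the force, the opening and the grip force at its end, in the units of the state.
- manip.get_state(): the state, without advancing time (a new reading comes with each control period).
- manip.get_image(name): name is "side" or "top" or "wrist"; returns a dict with "img" (480x640x3 uint8, red, green, blue), "range_z" (480x640 float32, m along the optical axis (not along the pixel's ray), 0 where there is no reading), "fx", "fy", "cx", "cy" (pixels), "D" ([k1, k2, p1, p2, k3] as OpenCV has them; the pictures are not rectified), "R" (3x3) and "t" (3): a world point X has camera coordinates R X + t. Camera axes: x right, y down, z forward; pixel columns grow to the right and rows downward; lengths in m; the calibration is good to about 2 mm. A picture is of the moment at which its call begins.
- manip.sign_off(): hands the job in; it is judged then, once.
The state is a dict: "clock": time; "qpos": joint angles; "qd": joint speeds; "effort": joint torques, N m; "position": TCP position; "ee_rot": TCP orientation; "contact_force": force on the tool from outside, world axes, zero at the start; "moment": the same for the moment, N m; "width": finger opening in m; "gripper_force": force on a finger pad.
Only numpy, scipy, OpenCV 4.12 (cv2) and the standard library are available. Lean on these libraries where they do the work, as an engineer would, in place of code of your own. Each camera call takes 0.05 s, during which the arm holds its last target. There are 200 camera calls.

## Working session

There is one attempt and no reset: what is moved stays moved. The work goes in short steps, Python scripts to look and compute and a tool call to move; the robot and the scene stay as the last step left them, time stands still between calls to the robot, and variables do not carry over. Pictures are saved under pics/ and viewed, at most 13 in all, crops included, and the job is handed in when it is done.

Besides the shell and the picture viewer there is one more tool, called as name(argument=value, ...) on one line, values as JSON. play_rows: Moves the arm, as the interface text tells. Its arguments: {"type":"object","properties":{"motion":{"type":"array","items":{"type":"array","items":{"type":"number"}}},"newtons":{"type":"number"}},"required":["motion"]}

```bash
mkdir -p pics
cat > h.py <<'E'
import numpy as np, cv2
from rig import manip
def shot(n,f):
    d=manip.get_image(n); cv2.imwrite('pics/'+f+'.png',d['img'][:,:,::-1]); np.savez('pics/'+f+'.npz',**{k:np.array(v) for k,v in d.items()}); return d
def load(f): return dict(np.load('pics/'+f+'.npz'))
def K(d): return np.array([[d['fx'],0,d['cx']],[0,d['fy'],d['cy']],[0,0,1.]],float)
def ray(d,u,v):
    p=cv2.undistortPoints(np.array([[[u,v]]],float),K(d),np.array(d['D'],float))[0,0]; return np.array([p[0],p[1],1])
def world(d,u,v):  # by depth
    z=np.median(d['range_z'][int(v)-1:int(v)+2,int(u)-1:int(u)+2]); return d['R'].T@(ray(d,u,v)*z-d['t'])
def plane(d,u,v,z): # by height
    c=-d['R'].T@d['t']; r=d['R'].T@ray(d,u,v); return c+r*(z-c[2])/r[2]
def proj(d,X):
    return cv2.projectPoints(np.array(X,float).reshape(-1,3),cv2.Rodrigues(np.array(d['R'],float))[0],np.array(d['t'],float),K(d),np.array(d['D'],float))[0][:,0]
E
python3 - <<'E'
from h import *
for n in ['top','side']:
    d=shot(n,n+'0'); print(n,-d['R'].T@d['t'],d['fx'])
s=manip.get_state(); print(s['clock'],s['position'],s['ee_rot'],s['contact_force'],s['width'])
E
```

```text
top [0.37313588 0.01656971 1.30307636] 454.9922825183416
side [ 0.59671393 -1.05981537  0.53050722] 444.97775615234576
0.1 [ 0.19207975 -0.54149334  0.23054097] [-7.96056704e-04  9.85517012e-01  1.69574710e-01 -4.82906351e-05] [ 0.711962   -0.85197114  0.02717253] 0.0852672422973448
```

View pics/top0.png

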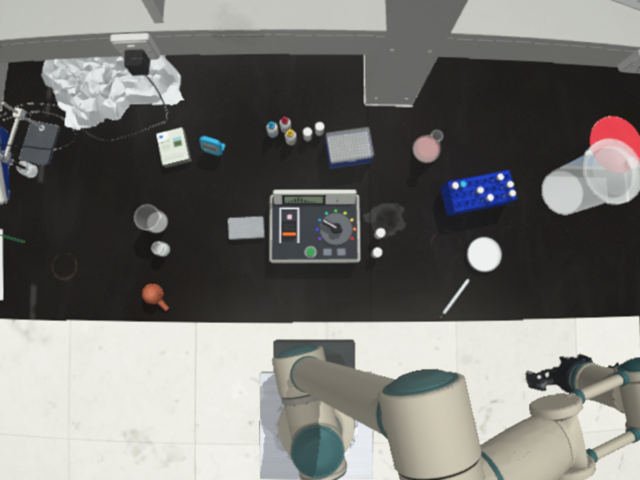

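View pics/side0.png

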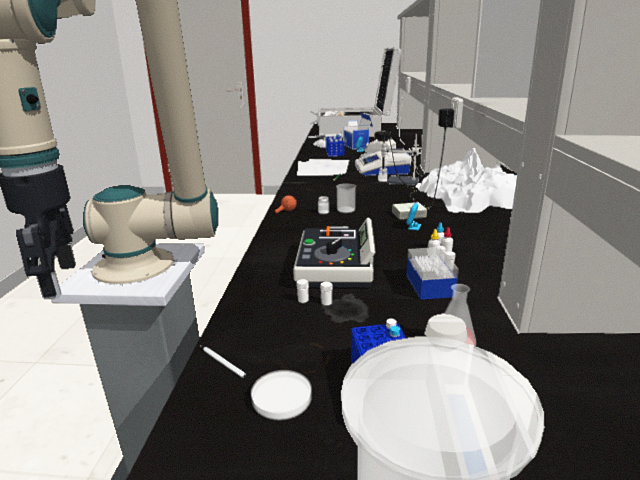

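The top view shows the photometer at about (314,227), the green key at (310,252), the orange tab at (289,234) and the dial at (337,229) with its pointer up and to the left. I'll enlarge that area and measure.

Run:
```python
from h import *
d=load('top0'); im=d['img'][180:272,258:374,::-1]
cv2.imwrite('pics/c0.png',cv2.resize(im,None,fx=6,fy=6,interpolation=cv2.INTER_CUBIC))
hsv=cv2.cvtColor(d['img'],cv2.COLOR_RGB2HSV); sub=np.zeros((480,640),bool); sub[190:265,268:362]=1
def cen(lo,hi,z,name,m=sub):
    k=(cv2.inRange(hsv,lo,hi)>0)&m; v,u=np.nonzero(k)
    n,lab,st,c=cv2.connectedComponentsWithStats(k.astype(np.uint8))
    i=1+np.argmax(st[1:,4]); print(name,st[i],c[i],plane(d,*c[i],z)); return plane(d,*c[i],z)
g=cen((45,100,60),(80,255,255),.072,'key')
o=cen((5,150,100),(20,255,255),.083,'tab')
```

```text
key [307 248   7   8  46] [310.10869565 251.52173913] [0.48529069 0.01624547 0.072     ]
tab [282 232  14   4  54] [288.74074074 233.5       ] [0.53311149 0.07404173 0.083     ]
```

View pics/c0.png

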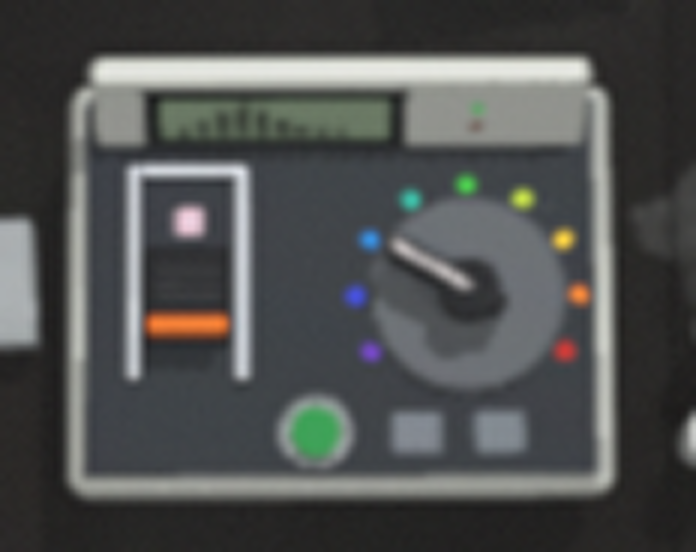

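The crop shows the pointer at the light-blue dot (370,240). Four clicks clockwise ends at yellow (564,239). The tab is at (187,325) and the key at (316,432). Next I'll fit the photometer pose from the dots and key.

Run:
```python
from h import *
from scipy.optimize import least_squares
d=load('top0')
px=np.array([(371,352),(356,296),(370,240),(411,200),(466,185),(522,199),(564,239),(579,294),(565,351),(316,432)])/6.+[258-.42,180-.42]
a=np.deg2rad(120-30*np.arange(9))
L=np.c_[-.005+.0515*np.cos(a),-.058+.0515*np.sin(a),np.full(9,.064)]; L=np.r_[L,[[-.068,.012,.072]]]
def W(p,X): 
    c,s=np.cos(p[2]),np.sin(p[2]); return np.asarray(X)@np.array([[c,-s,0],[s,c,0],[0,0,1]]).T+[p[0],p[1],0]
r=least_squares(lambda p:(proj(d,W(p,L))-px).ravel(),[.55,0,0]); p=r.x
print(p,np.rad2deg(p[2]),np.abs(r.fun).max()); np.save('pose.npy',p)
print('dial',W(p,[-.005,-.058,.064]),'key',W(p,[-.068,.012,.072]),'tip',W(p,[-.005+.041*.5,-.058+.041*.866,.092]),'slot',W(p,[.03,.07,.064]))
# tab front-edge in local frame: crop px row ~338 bottom of tab
for q in [(187,313),(187,338)]:
    w=plane(d,q[0]/6+257.58,q[1]/6+179.58,.083); c,s=np.cos(p[2]),np.sin(p[2]); e=w[:2]-p[:2]; print('tab local',[c*e[0]+s*e[1],-s*e[0]+c*e[1]],w)
for u,v in [(314,232),(312,240),(310,252)]: print(world(d,u,v))
s=manip.get_state(); 
from scipy.spatial.transform import Rotation as R
q=s['ee_rot']; print(R.from_quat(np.roll(q,-1)).as_matrix().round(4))
```

```text
[0.55337553 0.00440743 0.0083996 ] 0.4812614826610101 0.10769918092060493
dial [ 0.54886288 -0.05363252  0.064     ] key [0.48527713 0.01583584 0.072     ] tip [ 0.56906392 -0.01795558  0.092     ] slot [0.5827865  0.07465695 0.064     ]
tab local [np.float64(-0.014898527784280732), np.float64(0.06977953886702198)] [0.53789141 0.07405937 0.083     ]
tab local [np.float64(-0.026250498476174007), np.float64(0.06979545971956598)] [0.52653971 0.07397994 0.083     ]
[0.54022212 0.00559997 0.06135666]
[0.5179247  0.0110913  0.06233997]
[0.48396952 0.01653904 0.07219142]
[[ 9.425e-01  3.342e-01 -4.000e-04]
 [ 3.342e-01 -9.425e-01  1.600e-03]
 [ 2.000e-04 -1.600e-03 -1.000e+00]]
```

Pose fit is good (0.1 px). I'll move toward the tab at a safe height and close the fingers on the way.

play_rows(motion=[[1.03, -1, 0, 0, 0], [2.06, -2, 0, 0, 0], [3.1, -3, 0, 0, 0], [4.13, -4, 0, 0, 0], [5.17, -4.97, 0, 0, 0]], newtons=20)

```text
clock: 0.72
position: [0.321, -0.2836, 0.2311]
ee_rot: [-0.0, 0.986, 0.169, 0.0]
contact_force: [0.5, -0.1, -0.2]
width: -0.0001
gripper_force: 0.0
```

play_rows(motion=[[1.03, -1, 0, 0, 0], [2.06, -2, 0, 0, 0], [3.1, -3, 0, 0, 0], [4.13, -4, 0, 0, 0], [5.17, -4.97, 0, 0, 0]])

```text
clock: 1.35
position: [0.4494, -0.0271, 0.2312]
ee_rot: [0.0, 0.985, 0.17, -0.0]
contact_force: [0.5, -0.9, 1.3]
width: -0.0001
gripper_force: 0.0
```

play_rows(motion=[[1.0, -1, 0, 0.8, 0], [2.06, -1.98, 0, 1.6, 0], [2.06, -1.98, 0, 1.9, 0], [2.06, -1.98, 0, 1.9, 0]])

```text
clock: 1.85
position: [0.5, 0.0739, 0.2306]
ee_rot: [0.0, 1.0, 0.006, -0.001]
contact_force: [-0.4, -0.8, 0.7]
width: -0.0003
gripper_force: 0.0
```

play_rows(motion=[[0, 0, 1.2, 0, 0], [0, 0, 2.4, 0, 0], [0, 0, 3.4, 0, 0], [0, 0, 3.9, 0, 0], [0, 0, 3.9, 0, 0]])

```text
clock: 2.48
position: [0.4986, 0.0723, 0.0739]
ee_rot: [0.0, 1.0, 0.004, -0.002]
contact_force: [-0.5, -0.1, 0.3]
width: 0.0001
gripper_force: 0.0
```

Run:
```python
from h import *
d=shot('side','s1'); w=shot('wrist','w1')
a=cv2.resize(d['img'][190:300,270:400],(400,338),interpolation=cv2.INTER_CUBIC)
b=cv2.resize(w['img'],(400,300))
cv2.imwrite('pics/m1.png',np.hstack([a[:300],b])[:,:,::-1]); print(manip.get_state()['position'],manip.get_state()['contact_force'])
```

```text
[0.50070317 0.07261072 0.07589853] [0.14502703 0.16441007 0.25808916]
```

View pics/m1.png

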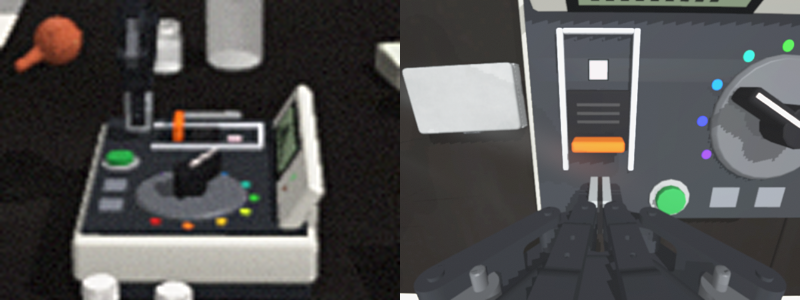

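The fingertips are in front of the orange tab (598,145 in the wrist half), between the rails and clear of the key. Pushing along +x now.

play_rows(motion=[[0.2, 0, 0, 0, 0], [0.4, 0, 0, 0, 0], [0.6, 0, 0, 0, 0], [0.8, 0, 0, 0, 0], [1.0, 0, 0, 0, 0]])

```text
clock: 3.2
position: [0.5406, 0.0736, 0.0752]
ee_rot: [0.0, 1.0, 0.005, -0.0]
contact_force: [-0.8, -0.4, 1.3]
width: 0.0001
gripper_force: 0.7
```

play_rows(motion=[[0.1, 0, 0, 0, 0], [0.2, 0, 0, 0, 0], [0.2, 0, 0, 0, 0]])

```text
clock: 3.58
position: [0.5489, 0.0736, 0.0752]
ee_rot: [0.0, 1.0, 0.005, 0.0]
contact_force: [0.5, 0.0, -0.0]
width: -0.0001
gripper_force: 0.0
```

play_rows(motion=[[0.05, 0, 0, 0, 0], [0.1, 0, 0, 0, 0], [0.1, 0, 0, 0, 0]])

```text
clock: 3.95
position: [0.5525, 0.0737, 0.0752]
ee_rot: [0.0, 1.0, 0.005, 0.0]
contact_force: [-0.8, 0.6, 0.3]
width: 0.0004
gripper_force: 0.3
```

play_rows(motion=[[0.05, 0, 0, 0, 0], [0.1, 0, 0, 0, 0], [0.1, 0, 0, 0, 0]])

```text
clock: 4.32
position: [0.5541, 0.0737, 0.0751]
ee_rot: [0.0, 1.0, 0.005, -0.002]
contact_force: [-6.8, -0.7, 3.9]
width: -0.0002
gripper_force: 2.8
```

Run:
```python
from h import *
w=shot('wrist','w2'); cv2.imwrite('pics/w2c.png',w['img'][:,:,::-1]); s=manip.get_state();print(s['position'],s['contact_force'])
```

```text
[0.55409102 0.07371223 0.07514563] [-6.00350058  0.02831469  4.85144702]
```

View pics/w2c.png

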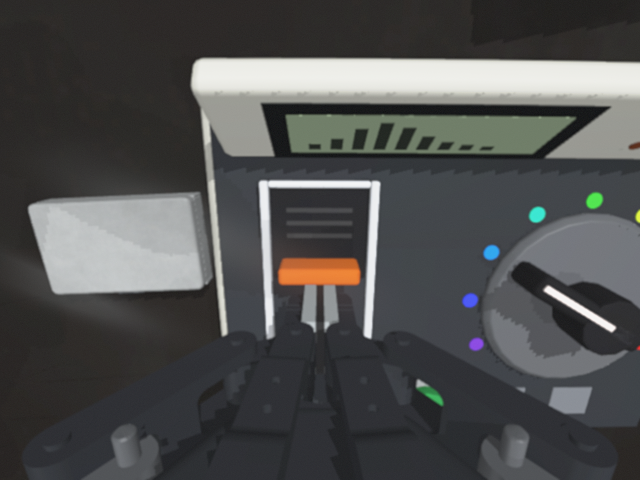

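The shutter is at its stop: the slot is covered and the force has risen to about 6 N. Backing off and lifting.

play_rows(motion=[[-0.3, 0, 0, 0, 0], [-0.7, 0, 0, 0, 0], [-0.7, 0, -0.6, 0, 0], [-0.7, 0, -1.2, 0, 0], [-0.7, 0, -1.2, 0, 0]])

```text
clock: 5.0
position: [0.5293, 0.0735, 0.1251]
ee_rot: [0.0, 1.0, 0.005, 0.003]
contact_force: [-0.4, -0.7, -0.1]
width: -0.0
gripper_force: 0.0
```

```bash
cat > dial.py <<'E'
from h import *
p=np.load('pose.npy'); hx,hy=.011,.0075
def C(th,sx,back=0,r=.033):
    t=np.deg2rad(th); u=np.array([np.cos(t),np.sin(t)]); n=np.array([-u[1],u[0]])
    q=np.array([-.005,-.058])+r*u+(.0055+back)*n-np.array([sx*hx,-hy])
    c,s=np.cos(p[2]),np.sin(p[2]); return np.array([c*q[0]-s*q[1],s*q[0]+c*q[1]])+p[:2]
E
python3 - <<'E'
from dial import *
s=manip.get_state(); print(s['position'],s['contact_force'],s['ee_rot'])
for th,sx,b in [(60,1,.008),(60,1,0),(50,1,0),(40,1,0),(30,1,0),(20,1,0),(10,1,0),(0,1,.006),(0,-1,.006),(0,-1,0),(-10,-1,0),(-20,-1,0),(-30,-1,0),(-40,-1,0),(-50,-1,0)]: print(th,b,C(th,sx,b).round(4))
E
```

```text
[0.52929776 0.07349365 0.12507228] [-0.41971259 -0.6781894  -0.08594572] [3.67076746e-05 9.99986175e-01 4.62492770e-03 2.50155703e-03]
60 0.008 [ 0.5423 -0.0109]
60 0 [ 0.5493 -0.0148]
50 0 [ 0.5546 -0.0173]
40 0 [ 0.5593 -0.0206]
30 0 [ 0.5634 -0.0247]
20 0 [ 0.5668 -0.0295]
10 0 [ 0.5692 -0.0348]
0 0.006 [ 0.5707 -0.0344]
0 0.006 [ 0.5927 -0.0343]
0 0 [ 0.5928 -0.0403]
-10 0 [ 0.5933 -0.0461]
-20 0 [ 0.5927 -0.0519]
-30 0 [ 0.5912 -0.0575]
-40 0 [ 0.5888 -0.0628]
-50 0 [ 0.5854 -0.0676]
```

play_rows(motion=[[0.15, 1.0, 0, 0, 0], [0.31, 2.11, 0, 0, 0], [0.31, 2.11, 0.1, 0, 0], [0.31, 2.11, 0.8, 0, 0], [0.31, 2.11, 1.2, 0, 0]])

```text
clock: 5.62
position: [0.5396, -0.0099, 0.0732]
ee_rot: [-0.0, 1.0, 0.004, -0.002]
contact_force: [-0.6, 0.1, 0.3]
width: 0.0001
gripper_force: 0.0
```

Run:
```python
from h import *
w=shot('wrist','w3'); s=manip.get_state();print(s['position'],s['contact_force'])
```

```text
[ 0.53837292 -0.00967369  0.07152318] [-0.0061862   0.86510168 -1.30058021]
```

View pics/w3.png

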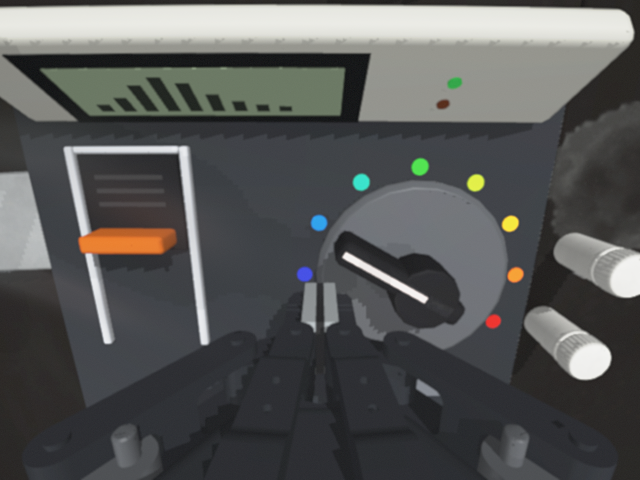

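The pointer is at light blue (319,223) and the fingertips are just left of and in front of it, clear. I'll raise about 5 mm and push the first click.

play_rows(motion=[[0, 0, -0.12, 0, 0], [0.2, 0.1, -0.12, 0, 0], [0.3, 0.15, -0.12, 0, 0], [0.38, 0.18, -0.12, 0, 0], [0.38, 0.18, -0.12, 0, 0]])

```text
clock: 6.3
position: [0.5577, -0.0184, 0.0804]
ee_rot: [0.0, 1.0, 0.005, 0.001]
contact_force: [-0.5, 0.0, -0.4]
width: 0.0002
gripper_force: 0.0
```

play_rows(motion=[[0.04, 0.02, 0, 0, 0], [0.07, 0.045, 0, 0, 0], [0.12, 0.08, 0, 0, 0], [0.12, 0.08, 0, 0, 0], [0.12, 0.08, 0, 0, 0]])

```text
clock: 6.92
position: [0.5615, -0.0211, 0.0801]
ee_rot: [0.0, 1.0, 0.005, -0.0]
contact_force: [-0.5, 0.4, 0.5]
width: 0.0002
gripper_force: 0.0
```

Run:
```python
from h import *
w=shot('wrist','w4'); s=manip.get_state();print(s['position'],s['contact_force'])
```

```text
[ 0.56148694 -0.02104385  0.08006187] [ 0.00127459 -0.42571229 -0.04284378]
```

View pics/w4.png

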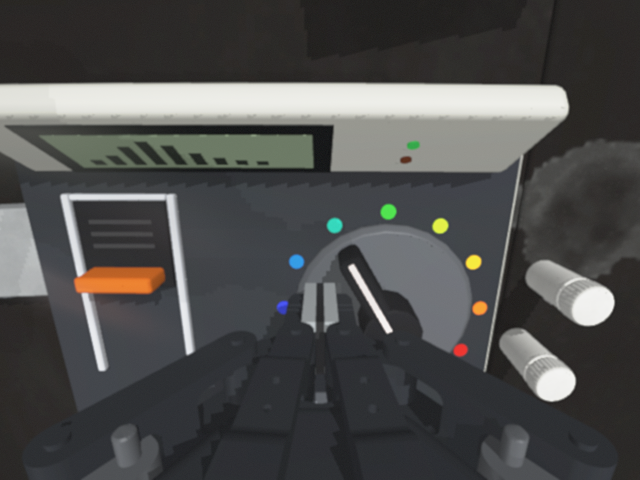

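The pointer now stands at teal (335,226), so one click is done and it has snapped free. Second click.

play_rows(motion=[[0.05, 0.09, 0, 0, 0], [0.09, 0.15, 0, 0, 0], [0.13, 0.21, 0, 0, 0], [0.17, 0.28, 0, 0, 0], [0.18, 0.32, 0, 0, 0]])

```text
clock: 7.6
position: [0.5694, -0.0345, 0.0802]
ee_rot: [0.0, 1.0, 0.005, 0.0]
contact_force: [-0.6, -1.1, -0.6]
width: 0.0001
gripper_force: 0.0
```

play_rows(motion=[[0, 0, 0, 0, 0], [0, 0, 0, 0, 0]])

```text
clock: 7.85
position: [0.5689, -0.0339, 0.0801]
ee_rot: [0.0, 1.0, 0.005, 0.0]
contact_force: [-0.4, -0.0, -0.3]
width: 0.0001
gripper_force: 0.0
```

Run:
```python
from h import *
w=shot('wrist','w5'); s=manip.get_state();print(s['position'],s['contact_force'])
```

```text
[ 0.56887507 -0.03382524  0.0801213 ] [0.10356694 0.87366689 0.03436539]
```

View pics/w5.png

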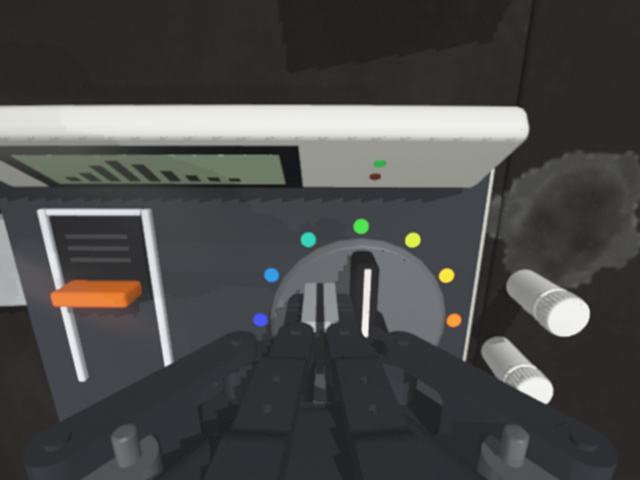

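The pointer is straight back at green (361,226): two clicks done. I'll shift along its left side and push the third.

play_rows(motion=[[0.3, 0, 0, 0, 0], [0.58, 0, 0, 0, 0], [0.58, 0.08, 0, 0, 0], [0.59, 0.16, 0, 0, 0], [0.59, 0.22, 0, 0, 0]])

```text
clock: 8.52
position: [0.5924, -0.0427, 0.0801]
ee_rot: [0.0, 1.0, 0.005, -0.0]
contact_force: [-0.0, 1.0, 0.7]
width: -0.0
gripper_force: 0.5
```

play_rows(motion=[[0, 0.06, 0, 0, 0], [0, 0.12, 0, 0, 0], [0, 0.18, 0, 0, 0], [0, 0.22, 0, 0, 0], [0, 0.22, 0, 0, 0]])

```text
clock: 9.15
position: [0.5926, -0.0514, 0.0801]
ee_rot: [0.0, 1.0, 0.004, -0.0]
contact_force: [0.4, -0.2, -0.1]
width: 0.0002
gripper_force: 0.0
```

Run:
```python
from h import *
w=shot('wrist','w6'); s=manip.get_state();print(s['position'],s['contact_force'])
```

```text
[ 0.5925895  -0.05123778  0.08005584] [-0.7976343  -0.17470315 -0.73669985]
```

View pics/w6.png

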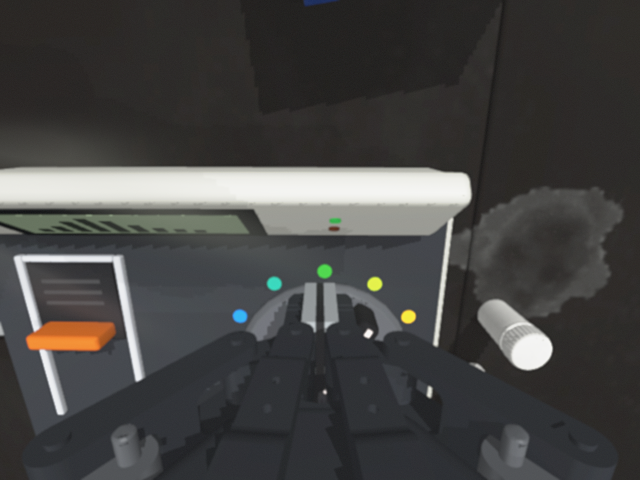

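The fingers partly hide the pointer here, so I'll check its angle from the wrist camera's depth image.

```bash
cat > ang.py <<'E'
from dial import *
def ang(d):
    v,u=np.mgrid[200:480,200:500]; v=v.ravel();u=u.ravel()
    z=d['range_z'][v,u].astype(float)
    q=cv2.undistortPoints(np.c_[u,v].astype(float)[:,None],K(d),np.array(d['D'],float))[:,0]
    X=(np.c_[q*z[:,None],z]-d['t'])@d['R']
    c,s=np.cos(p[2]),np.sin(p[2]); e=X[:,:2]-p[:2]; l=np.c_[c*e[:,0]+s*e[:,1],-s*e[:,0]+c*e[:,1]]-[-.005,-.058]
    r=np.hypot(*l.T); k=(z>0)&(abs(X[:,2]-.092)<.003)&(r<.045)
    w=k&(d['img'][v,u].min(1)>150)&(r>.015)
    a=np.degrees(np.arctan2(l[:,1],l[:,0]))
    print('n',k.sum(),'white',w.sum(),'ang',np.round(np.median(a[w]),1) if w.any() else None,np.round(np.percentile(a[w],[10,90]),1) if w.any() else None,'top r>30:',np.round(np.median(a[k&(r>.03)]),1),(k&(r>.03)).sum())
E
python3 - <<'E'
from ang import *
for f in ['w3','w4','w5','w6']: ang(load(f))
E
```

```text
n 5522 white 458 ang 60.0 [57.6 62.6] top r>30: 60.5 1127
n 3165 white 373 ang 31.1 [28.8 33.8] top r>30: 32.5 1000
n 2206 white 371 ang 1.9 [-0.5  4.9] top r>30: 5.3 1031
n 624 white 54 ang -28.6 [-30.2 -27. ] top r>30: -27.9 280
```

−30°: three clicks done. Fourth click.

play_rows(motion=[[-0.03, 0.14, 0, 0, 0], [-0.05, 0.21, 0, 0, 0], [-0.09, 0.28, 0, 0, 0], [-0.13, 0.34, 0, 0, 0], [-0.17, 0.39, 0, 0, 0]])

```text
clock: 9.82
position: [0.5859, -0.0674, 0.0801]
ee_rot: [0.0, 1.0, 0.005, 0.0]
contact_force: [0.4, -0.3, 0.1]
width: -0.0001
gripper_force: 0.0
```

play_rows(motion=[[0, 0, 0, 0, 0], [0, 0, 0, 0, 0]])

```text
clock: 10.07
position: [0.586, -0.067, 0.0801]
ee_rot: [0.0, 1.0, 0.005, 0.0]
contact_force: [0.1, 1.0, -0.2]
width: 0.0
gripper_force: 0.0
```

Run:
```python
from ang import *
ang(shot('wrist','w7')); s=manip.get_state();print(s['position'],s['contact_force'])
```

```text
n 218 white 0 ang None None top r>30: -3.7 109
[ 0.58606798 -0.0669048   0.08012017] [ 1.1219299  -0.11841186  0.23797015]
```

No contact now, but the fingers hide the pointer. I'll lift and go above the key, then check.

play_rows(motion=[[0, -0.1, -0.5, 0, 0], [0, -0.1, -1.2, 0, 0], [-1.2, -1.0, -1.2, 0, 0], [-2.5, -2.09, -1.2, 0, 0], [-2.5, -2.09, -1.2, 0, 0]])

```text
clock: 10.75
position: [0.4806, 0.0181, 0.1278]
ee_rot: [-0.0, 1.0, 0.006, -0.002]
contact_force: [0.2, -0.5, 0.2]
width: -0.0001
gripper_force: 0.0
```

play_rows(motion=[[0, 0, 0, 0, 0], [0, 0, 0, 0, 0]])

```text
clock: 11.0
position: [0.487, 0.0151, 0.1284]
ee_rot: [0.0, 1.0, 0.004, 0.001]
contact_force: [-0.4, -1.7, -0.4]
width: -0.0002
gripper_force: 0.0
```

Run:
```python
from ang import *
d=shot('wrist','w8'); ang(d); s=manip.get_state();print(s['position'],s['contact_force'])
```

```text
n 0 white 0 ang None None top r>30: nan 0
[0.48685223 0.01507392 0.12821255] [ 0.14425443 -0.17121935  0.22843878]
  return _methods._mean(a, axis=axis, dtype=dtype,
  ret = ret.dtype.type(ret / rcount)
```

View pics/w8.png

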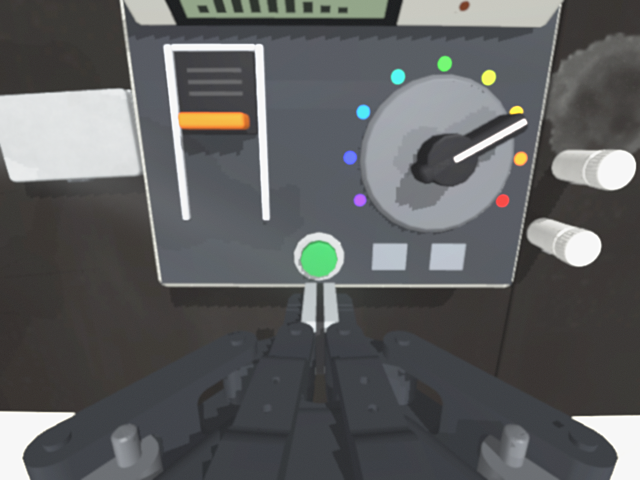

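The pointer stands at yellow (516,112), so four clicks are done. The shutter is shut, and the fingers are in line with the green key (319,258). Descending to press it.

play_rows(motion=[[-0.04, -0.02, 0.5, 0, 0], [-0.04, -0.02, 1.0, 0, 0], [-0.04, -0.02, 1.1, 0, 0], [-0.04, -0.02, 1.1, 0, 0], [-0.04, -0.02, 1.1, 0, 0]])

```text
clock: 11.68
position: [0.4845, 0.0164, 0.0847]
ee_rot: [0.0, 1.0, 0.004, 0.001]
contact_force: [0.3, -0.0, -0.1]
width: 0.0
gripper_force: 0.0
```

play_rows(motion=[[0, 0, 0.1, 0, 0], [0, 0, 0.2, 0, 0], [0, 0, 0.25, 0, 0], [0, 0, 0.25, 0, 0]])

```text
clock: 12.18
position: [0.4834, 0.0167, 0.0739]
ee_rot: [0.0, 1.0, 0.005, -0.0]
contact_force: [0.2, 0.5, -0.2]
width: -0.0002
gripper_force: 0.0
```

play_rows(motion=[[0, 0, 0.05, 0, 0], [0, 0, 0.1, 0, 0], [0, 0, 0.1, 0, 0]])

```text
clock: 12.55
position: [0.4838, 0.0166, 0.0702]
ee_rot: [0.0, 1.0, 0.005, 0.0]
contact_force: [0.2, 0.7, 2.6]
width: 0.0004
gripper_force: 1.4
```

play_rows(motion=[[0, 0, 0.05, 0, 0], [0, 0, 0.1, 0, 0], [0, 0, 0.1, 0, 0]])

```text
clock: 12.92
position: [0.4839, 0.0166, 0.0678]
ee_rot: [0.0, 1.0, 0.005, 0.001]
contact_force: [-4.3, -0.4, 16.7]
width: 0.0002
gripper_force: 8.4
```

The force rose to 17 N at z = 0.068, so the key is on its stop. Releasing it.

play_rows(motion=[[0, 0, -0.15, 0, 0], [0, 0, -0.4, 0, 0], [0, 0, -1.2, 0, 0], [0, 0, -2.2, 0, 0], [0, 0, -2.2, 0, 0]])

```text
clock: 13.55
position: [0.4859, 0.0164, 0.157]
ee_rot: [0.0, 1.0, 0.005, 0.003]
contact_force: [-0.3, -0.9, 0.3]
width: 0.0
gripper_force: 0.0
```

play_rows(motion=[[-1.0, 0, 0, 0, 0], [-1.0, 0, 0, 0, 0], [-1.0, 0, 0, 0, 0]])

```text
clock: 13.92
position: [0.4437, 0.0163, 0.1536]
ee_rot: [0.0, 1.0, 0.005, -0.0]
contact_force: [0.5, 0.2, 0.5]
width: -0.0006
gripper_force: 0.0
```

Run:
```python
from h import *
d=shot('wrist','w9'); s=manip.get_state();print(s['position'],s['contact_force'])
hsv=cv2.cvtColor(d['img'],cv2.COLOR_RGB2HSV); p=np.load('pose.npy')
for n,lo,hi in [('key',(45,100,60),(80,255,255)),('tab',(5,150,100),(20,255,255))]:
    k,lab,st,c=cv2.connectedComponentsWithStats(cv2.inRange(hsv,lo,hi)); i=1+np.argmax(st[1:,4]); print(n,st[i],c[i],world(d,*c[i]))
```

```text
[0.4441719  0.01620396 0.15374353] [-0.30744865  0.69136893  0.70913731]
key [304 168  34  35 907] [320.70672547 185.10584344] [0.48631312 0.01726723 0.07330188]
tab [ 190   34   66   22 1349] [222.93550778  44.30244626] [0.56724131 0.07377604 0.08402848]
```

View pics/w9.png

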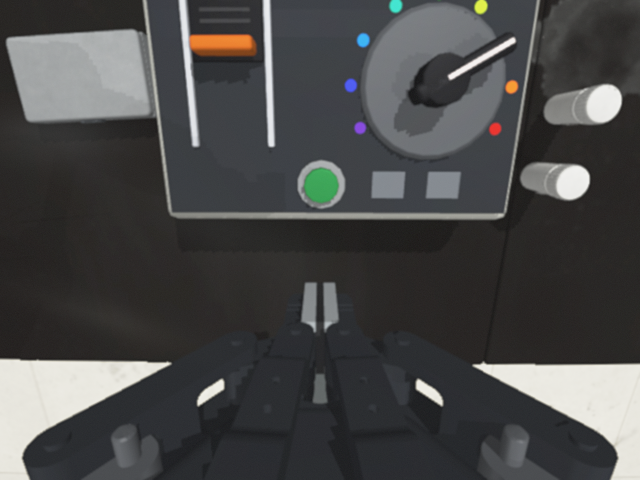

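The key (321,185) is up again, the pointer is at yellow, the shutter is shut, and the robot is touching nothing. Handing in.

```bash
python3 -c "
from rig import manip
print(manip.sign_off())"
```

```text
the job is handed in; nothing more can be done
None
```

The photometer is ready and the job is handed in: shutter pushed to its stop, dial turned four clicks clockwise to yellow, then the green key pressed right down and released, with nothing else on the bench touched.

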